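Reset the tripped bench outlet box

TASK

One of the two outlet boxes on the bench has tripped: its switch lever leans toward the robot, while the other box's lever leans away. On the tripped box, first reach shut fingertips into the round well and press the sunken white reset key fully down, holding it for a good second, then let it up and push the lever all the way over to the on side, away from the robot. Do not lift, tip or shove either box, leave the key and lever of the other box alone, and leave everything else where it stands.

Things in the scene. Friction and masses are not known exactly. Their poses are not given: they have to be found in the camera images.
- tripped_box: Loose grey outlet box on rubber feet, 110 (x) x 170 (y) x 63 mm high, 2.5 kg. Origin: centre of its underside; z up, x to its back (two sockets in its front face, toward the robot). On top: a round well at y = +40 mm and a paddle lever in a bezel 50 x 36 x 4 mm at y = -50 mm. Tripped: its lever leans toward its front (the robot).
- tripped_well (a point): Centre of the tripped box's well mouth, level with the box's top. The well is 48 mm across and 26 mm deep, straight down; mid-floor stands the white reset key, a round cap 26 mm across, its top 17 mm below the mouth at rest, 23 mm when fully pressed. Shut fingertips fit in.
- tripped_reset (a joint): Reset key of the tripped box: 0 = up, 0.006 m = fully down. A spring returns it; it starts to move at 1.5 N and takes 5 N at the bottom.
- tripped_lever (a joint): Switch lever of the tripped box (rad): 0 = off, leaning 0.5 rad to the box's front (-x); 1.0 = on, leaning 0.5 rad to its back (+x). Stays where it is left; about 0.06 N m (2 N at the tip) moves it.
- tripped_lever_tip (a point): Point 34 mm up the tripped box's lever from its pivot. The pivot is a line along the box's y at x = 0, y = -50 mm, 62 mm above its underside. The black paddle is 26 mm wide (y), 9 mm thick, with a rounded end 12 mm thick reaching 40 mm from the pivot.
- running_box: Loose grey outlet box on rubber feet, 110 (x) x 170 (y) x 63 mm high, 2.5 kg. Origin: centre of its underside; z up, x to its back (two sockets in its front face, toward the robot). On top: a round well at y = +40 mm and a paddle lever in a bezel 50 x 36 x 4 mm at y = -50 mm. On: its lever leans to its back. Otherwise the same as the tripped box; either may stand left or right.
- running_well (a point): Centre of the running box's well mouth, level with the box's top. The well is 48 mm across and 26 mm deep, straight down; mid-floor stands the white reset key, a round cap 26 mm across, its top 17 mm below the mouth at rest, 23 mm when fully pressed. Shut fingertips fit in.
- running_reset (a joint): Reset key of the running box: 0 = up, 0.006 m = fully down. A spring returns it; it starts to move at 1.5 N and takes 5 N at the bottom.
- running_lever (a joint): Switch lever of the running box (rad): 0 = off, leaning 0.5 rad to the box's front (-x); 1.0 = on, leaning 0.5 rad to its back (+x). Stays where it is left; about 0.06 N m (2 N at the tip) moves it.
- running_lever_tip (a point): Point 34 mm up the running box's lever from its pivot. The pivot is a line along the box's y at x = 0, y = -50 mm, 62 mm above its underside. The black paddle is 26 mm wide (y), 9 mm thick, with a rounded end 12 mm thick reaching 40 mm from the pivot.
- thread_spool: Spool of cream thread, 41 mm across, 69 mm tall, standing. Loose bystander. Origin: centre of its underside.
- dye_bottle: Small tan bottle with a black cap, 36 mm across, 66 mm tall. Loose bystander. Origin: centre of its underside.
- tack_jar: Clear jar with a brass-coloured lid, 54 mm across, 74 mm tall. Loose bystander. Origin: centre of its underside.
- wax_tin: Low round tin with a black cap, 62 mm across, 52 mm tall. Loose bystander. Origin: centre of its underside.
- beeswax: Yellow-brown block of wax, 34 x 52 x 18 mm. Loose bystander. Origin: centre of its underside.
- tape_roll: Roll of masking tape lying flat, 105 mm across, 24 mm high. Loose bystander. Origin: centre of its underside.
Mind the look-alikes: they are no part of the job. What is shaped like the tripped_box but red is not meant.

How it is judged:
By the outcome, as a careful person would: the job done as asked, in the order asked, and still so for the second after the job is handed in, with the robot touching nothing.
It also fails if it takes over 42 s, if anything falls off the work surface, if the arm or the gripper's body presses on something with over 40 N, if the wrist force passes 120 N, or if a joint passes its speed limit or range.

ROBOT

A 7-joint arm with a two-finger parallel gripper is mounted at the origin on the work surface; the furniture and walls round the work are solid. World frame = base frame: x ahead of the robot, y to its left, z up, the work surface at z = 0. Lengths are in mm, angles in rad, forces in N, time in s.
With the tool pointing down it reaches from about 400 to 875 mm from the base axis. Payload 4.4 kg.
Tool frame: the origin (TCP) lies at the very end of the fingers, on their centre line; the grasp point (between the pads) lies 19 mm behind it; y points along the fingers, z is the direction in which the jaws open and shut, and the axes are right-handed (so a half turn about y gives the same grasp; the last joint's range is limited). The gripper opens to 85 mm and grips with 20 to 120 N. Pads are 22 mm wide; open, the fingers measure 114 mm over their backs; the gripper's body (76 mm by 85 mm) begins 54 mm behind the grasp point. The pads swing forward as they close: fully open they stand 13 mm farther back than shut.
Start: joints at [1.281, 0.628, 0.038, 1.517, -0.027, 0.996, -0.02], TCP at [144.286, -633.798, 231.313] pointing down, gripper open.
Joint ranges: [-3.06, 3.06], [-0.37, 2.12], [-1.25, 1.32], [0.18, 2.47], [-1.1, 4.24], [0.23, 1.98], [-2.94, 2.94]. Speed limits (rad/s): [2.57, 2.57, 3.14, 3.14, 3.14, 3.14, 3.14].

INTERFACE

Orientations are given as [roll, pitch, yaw] about the fixed x, y, z axes, in that order (R = Rz(yaw) Ry(pitch) Rx(roll)).
In Python, from cell import read_state, get_image, finish_job gives the robot as it stands. The module is installed in compiled form; this text tells all that it offers.
- The arm moves only by the tool servo_tool, never from a script. Its argument "increments" is a list of rows, each an object of numbers: "dx", "dy", "dz": the shift along the world's x, y, z in cm; "ax", "ay", "az": the turn, a rotation vector about the world's x, y, z in rad; "claw": the closure, from -1 (fully open) to 1 (shut). A call has 1 to 8 rows; each row is the pose to reach, as a shift and turn from the pose commanded when the call began; what a row does not reach only later rows make up. A row lasts 1/12 s, in which the tool goes at most 41.7 mm and 7.16 degrees, less where a joint would pass 70% of its speed; a pose out of reach is approached as far as the arm can. A call with a gripper value outside its range is refused whole. The fingers move at their own pace and stop on an object; the grip force is fixed at half the most. Time passes only in rows, so rows that repeat a pose let the fingers close. It gives the time, the measured TCP pose, the force and the opening at its end, in the units of the state.
- read_state(): the state, without advancing time (a new reading comes with each control period).
- get_image(name): name is "scene" or "side" or "wrist"; returns a dict with "color" (480x640x3 uint8, red, green, blue), "fov_y" (degrees; the focal length in pixels is half the picture's height over the tangent of half this angle, whatever the lens; pixels are square), "cx", "cy" (the principal point, pixels), "R" (3x3) and "t" (3): a world point X has camera coordinates R X + t. Camera axes: x right, y down, z forward; pixel columns grow to the right and rows downward; lengths in mm; the calibration is good to about 2 mm. A picture is of the moment at which its call begins. There is no depth.
- finish_job(): hands the job in, once; it reports no verdict.
The state is a dict: "clock": time; "qpos": joint angles; "qd": joint speeds; "tau": joint torques, N m; "eef_pos": TCP position; "tool_rot": TCP orientation; "force": force on the tool from outside, world axes, zero at the start; "torque": the same for the moment, N m; "width": finger opening in mm.
Only numpy, scipy, OpenCV 4.12 (cv2) and the standard library are available. Lean on these libraries where they do the work, as an engineer would, in place of code of your own. Each camera call takes 0.05 s, during which the arm holds its last target.

## Working session

There is one attempt and no reset: what is moved stays moved. The work goes in short steps, Python scripts to look and compute and a tool call to move; the robot and the scene stay as the last step left them, time stands still between calls to the robot, and variables do not carry over. Pictures are saved under pics/ and viewed, and the job is handed in when it is done.

Besides the shell and the picture viewer there is one more tool, called as name(argument=value, ...) on one line, values as JSON. servo_tool: Moves the arm, as the interface text tells. Its arguments: {"type":"object","properties":{"increments":{"type":"array","items":{"type":"object","properties":{"dx":{"type":"number"},"dy":{"type":"number"},"dz":{"type":"number"},"ax":{"type":"number"},"ay":{"type":"number"},"az":{"type":"number"},"claw":{"type":"number"}}}}},"required":["increments"]}

```bash
mkdir -p pics
python3 - <<'E'
from cell import *
import cv2
for n in ("scene","side","wrist"):
    d=get_image(n); cv2.imwrite(f"pics/a_{n}.png",d["color"][:,:,::-1])
    print(n,d["fov_y"],d["cx"],d["cy"],d["R"],d["t"])
s=read_state();print(s)
E
```

```text
scene 46.92181260757417 316.28206837363143 240.2641930716618 [[ 0.62974049 -0.77644922 -0.02352703]
 [-0.47004278 -0.35676635 -0.80732741]
 [ 0.61845509  0.51946548 -0.58963457]] [-252.12078372  260.65632475 1058.90893202]
side 44.9454642203636 316.7030739876286 235.29925374734114 [[ 0.9777148  -0.20987767  0.00501331]
 [-0.13147492 -0.63074369 -0.76477235]
 [ 0.16367075  0.74707012 -0.64428109]] [-432.8781929   103.43040706 1468.95114929]
wrist 64.11265083072678 317.9447956533883 240.34473469056158 [[ 0.2208038  -0.97531763 -0.00109564]
 [-0.92499229 -0.20976648  0.31683953]
 [-0.30924901 -0.06894592 -0.94847852]] [-649.31481525  -41.43626311  380.36221778]
{'clock': 0.15, 'qpos': array([ 1.28121934,  0.6291094 ,  0.03842555,  1.51812123, -0.02701066,
        0.99629532, -0.01999506]), 'qd': array([ 0.0015226 , -0.00164985, -0.00097754, -0.00199761,  0.00119381,
       -0.00047085, -0.00066725]), 'tau': array([ 2.10633647e-03, -5.63801515e+01,  1.22781850e+00, -1.93651342e+01,
        1.11083957e-02,  7.42580043e-03,  1.79431697e-05]), 'eef_pos': array([ 144.19021907, -633.33142405,  230.6210984 ]), 'tool_rot': array([-1.57221300e+00,  1.76152125e-05, -2.91779767e+00]), 'force': array([-0.65671773,  0.84145079,  0.21711983]), 'torque': array([ 0.01257664, -0.03624275,  0.00660624]), 'width': 85.5608473026322}
```

View pics/a_scene.png

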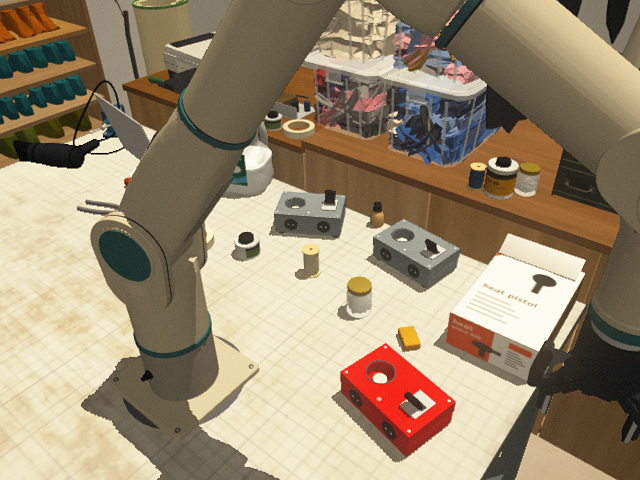

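View pics/a_side.png

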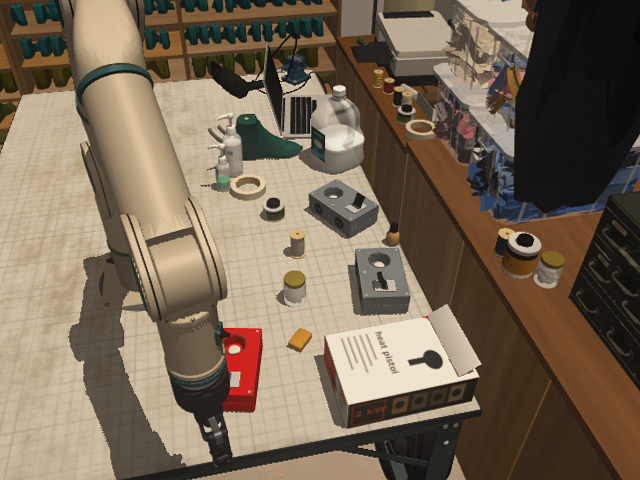

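View pics/a_wrist.png

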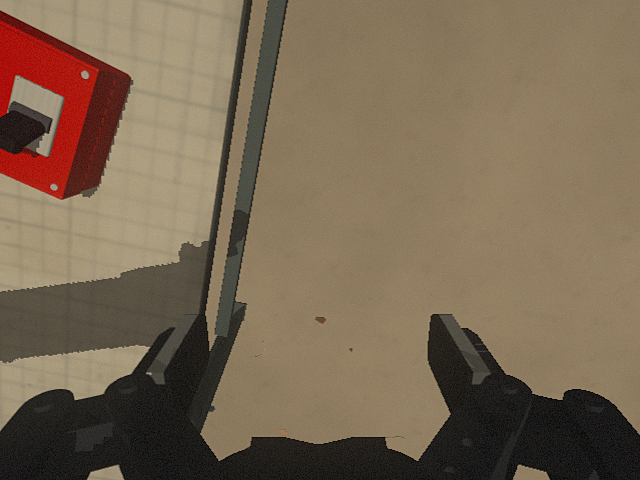

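Run:
```python
import cv2, numpy as np
a=cv2.imread("pics/a_scene.png");b=cv2.imread("pics/a_side.png")
f=lambda im,x,y:cv2.resize(im[y:y+75,x:x+100],(400,300),interpolation=cv2.INTER_CUBIC)
cv2.imwrite("pics/crop1.png",np.vstack([np.hstack([f(a,265,175),f(a,365,215)]),np.hstack([f(b,297,172),f(b,337,240)])]))
```

```text
(no output)
```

View pics/crop1.png

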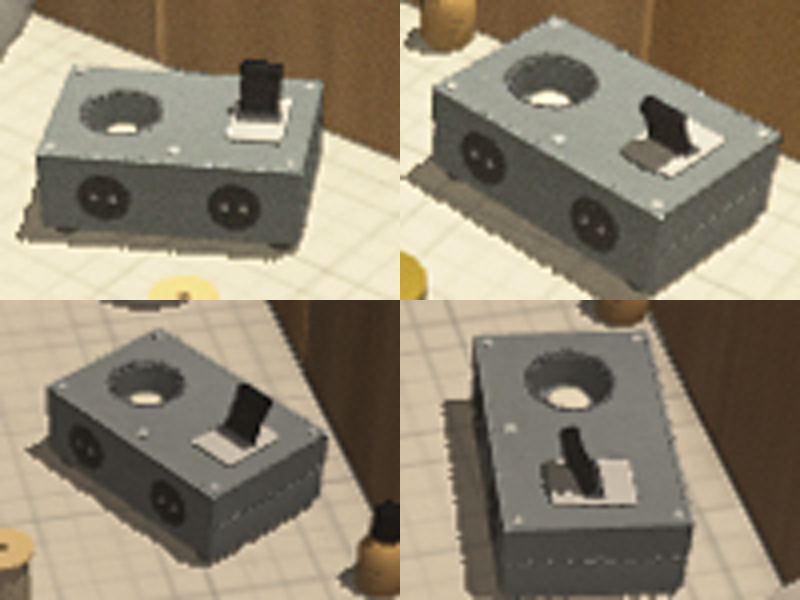

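```bash
cat > h.py <<'E'
import numpy as np, cv2
C={'scene':(46.92181260757417,316.28206837363143,240.2641930716618,[[0.62974049,-0.77644922,-0.02352703],[-0.47004278,-0.35676635,-0.80732741],[0.61845509,0.51946548,-0.58963457]],[-252.12078372,260.65632475,1058.90893202]),
'side':(44.9454642203636,316.7030739876286,235.29925374734114,[[0.9777148,-0.20987767,0.00501331],[-0.13147492,-0.63074369,-0.76477235],[0.16367075,0.74707012,-0.64428109]],[-432.8781929,103.43040706,1468.95114929])}
def cam(d): return (d["fov_y"],d["cx"],d["cy"],d["R"],d["t"])
def ray(c,u,v,z):
    f=240/np.tan(np.radians(c[0]/2));R=np.array(c[3]);t=np.array(c[4])
    o=-R.T@t;d=R.T@np.array([(u-c[1])/f,(v-c[2])/f,1]);return o+d*(z-o[2])/d[2]
def proj(c,X):
    f=240/np.tan(np.radians(c[0]/2));p=np.array(c[3])@X+np.array(c[4]);return p[:2]/p[2]*f+np.array(c[1:3])
E
python3 - <<'E'
from h import *
P={'scene':{'R':[(373.3,237.5),(403.8,219.5),(460,248),(430,269.5)],'Rw':(403,235),'Rl':(429,241),
 'L':[(274.5,214.5),(284.5,192),(345.5,195.5),(341,218.5)],'Lw':(295,203)},
'side':{'R':[(355.3,249.3),(399,249.3),(410,296.3),(361.3,296.8)],'Rw':(379.5,260),'L':[(309.5,194),(336.5,180),(379,207),(350.5,222)],'Lw':(333.5,193)}}
for n in P:
  for b in 'RL':
    q=np.array([ray(C[n],*p,63)[:2] for p in P[n][b]]); c=q.mean(0)
    y=(q[0]-q[3]+q[1]-q[2]); x=(q[1]-q[0]+q[2]-q[3])
    print(n,b,q.round().tolist(),c.round(1),np.linalg.norm(y)/2,np.linalg.norm(x)/2,'yaw',np.arctan2(-y[0],y[1]),np.arctan2(x[1],x[0]),'well',ray(C[n],*P[n][b+'w'],63)[:2].round(1))
E
```

```text
scene R [[520.0, -78.0], [627.0, -95.0], [605.0, -258.0], [496.0, -243.0]] [ 561.8 -168.7] 165.62265149396129 109.67234135824334 yaw -0.14025847034236616 -0.14768196131340378 well [ 570.2 -128.3]
scene L [[451.0, 175.0], [548.0, 228.0], [632.0, 87.0], [538.0, 31.0]] [542.3 129.9] 165.99488364017037 109.65030609995839 yaw 0.5365318947707952 0.5169020975403098 well [523.5 169. ]
side R [[525.0, -78.0], [632.0, -100.0], [606.0, -261.0], [496.0, -239.0]] [ 564.6 -169.4] 163.72792332744348 110.92124280249485 yaw -0.17172768620589768 -0.1990791071868828 well [ 572.8 -128.1]
side L [[460.0, 176.0], [550.0, 228.0], [634.0, 78.0], [541.0, 31.0]] [546.1 128.4] 169.04918275573075 104.54422060461654 yaw 0.5095206815606614 0.4951244454765148 well [526.9 167.3]
```

Run:
```python
from h import *
c=np.array([563,-169]);a=-0.16;R=np.array([[np.cos(a),-np.sin(a)],[np.sin(a),np.cos(a)]])
for s in(-1,1):
  X=np.r_[c+R@np.array([s*.479*37,-50]),62+37*.878]
  print(s,proj(C['scene'],X),proj(C['side'],X))
print('heat',[ray(C['side'],*p,z).round() for p in((325,340),(475,385)) for z in(100,)])
```

```text
-1 [429.94679662 244.15344348] [376.84616661 277.21395558]
1 [439.99556231 237.67037882] [392.14482207 276.71570287]
heat [array([ 379., -376.,  100.]), array([ 634., -541.,  100.])]
```

servo_tool(increments=[{"dz": 4, "claw": 1}, {"dz": 8, "claw": 1}, {"dz": 12, "dx": 1, "dy": 2, "claw": 1}, {"dz": 12, "dx": 3, "dy": 5, "az": -0.05, "claw": 1}, {"dz": 12, "dx": 5, "dy": 8, "az": -0.1, "claw": 1}, {"dz": 12, "dx": 7, "dy": 11, "az": -0.15, "claw": 1}, {"dz": 12, "dx": 9, "dy": 14, "az": -0.2, "claw": 1}, {"dz": 12, "dx": 11, "dy": 17, "az": -0.25, "claw": 1}])

```text
invalid input at $.increments[0]: expected keys dx, dy, dz, ax, ay, az, claw
```

servo_tool(increments=[{"dx": 0, "dy": 0, "dz": 4, "ax": 0, "ay": 0, "az": 0, "claw": 1}, {"dx": 0, "dy": 0, "dz": 8, "ax": 0, "ay": 0, "az": 0, "claw": 1}, {"dx": 1, "dy": 2, "dz": 11, "ax": 0, "ay": 0, "az": 0, "claw": 1}, {"dx": 3, "dy": 5, "dz": 12, "ax": 0, "ay": 0, "az": -0.05, "claw": 1}, {"dx": 5, "dy": 8, "dz": 12, "ax": 0, "ay": 0, "az": -0.1, "claw": 1}, {"dx": 7, "dy": 11, "dz": 12, "ax": 0, "ay": 0, "az": -0.15, "claw": 1}, {"dx": 9, "dy": 14, "dz": 12, "ax": 0, "ay": 0, "az": -0.2, "claw": 1}, {"dx": 11, "dy": 17, "dz": 12, "ax": 0, "ay": 0, "az": -0.25, "claw": 1}])

```text
clock: 0.82
eef_pos: [254.8, -462.1, 351.2]
tool_rot: [-1.571, 0.0, 3.113]
force: [0.5, 0.0, -0.9]
width: -0.1
```

servo_tool(increments=[{"dx": 2.5, "dy": 3, "dz": 0, "ax": 0, "ay": 0, "az": -0.02, "claw": 1}, {"dx": 5, "dy": 6, "dz": 0, "ax": 0, "ay": 0, "az": -0.04, "claw": 1}, {"dx": 7.5, "dy": 9, "dz": 0, "ax": 0, "ay": 0, "az": -0.06, "claw": 1}, {"dx": 10, "dy": 12, "dz": 0, "ax": 0, "ay": 0, "az": -0.08, "claw": 1}, {"dx": 12.5, "dy": 15, "dz": 0, "ax": 0, "ay": 0, "az": -0.1, "claw": 1}, {"dx": 15, "dy": 18, "dz": 0, "ax": 0, "ay": 0, "az": -0.12, "claw": 1}, {"dx": 17.5, "dy": 21, "dz": 0, "ax": 0, "ay": 0, "az": -0.13, "claw": 1}, {"dx": 20, "dy": 24, "dz": 0, "ax": 0, "ay": 0, "az": -0.13, "claw": 1}])

```text
clock: 1.48
eef_pos: [455.0, -222.1, 351.3]
tool_rot: [-1.571, -0.0, 2.985]
force: [1.4, -1.0, 0.7]
width: -0.2
```

servo_tool(increments=[{"dx": 2.5, "dy": 2, "dz": -2, "ax": 0, "ay": 0, "az": 0, "claw": 1}, {"dx": 5, "dy": 4, "dz": -4, "ax": 0, "ay": 0, "az": 0, "claw": 1}, {"dx": 7.5, "dy": 6, "dz": -6, "ax": 0, "ay": 0, "az": 0, "claw": 1}, {"dx": 9.5, "dy": 8, "dz": -8, "ax": 0, "ay": 0, "az": 0, "claw": 1}, {"dx": 11, "dy": 9, "dz": -10, "ax": 0, "ay": 0, "az": 0, "claw": 1}, {"dx": 11.5, "dy": 9.3, "dz": -12, "ax": 0, "ay": 0, "az": 0, "claw": 1}, {"dx": 11.5, "dy": 9.3, "dz": -12, "ax": 0, "ay": 0, "az": 0, "claw": 1}, {"dx": 11.5, "dy": 9.3, "dz": -12, "ax": 0, "ay": 0, "az": 0, "claw": 1}])

```text
clock: 2.15
eef_pos: [568.3, -130.7, 230.3]
tool_rot: [-1.57, -0.003, 2.986]
force: [-0.1, -0.2, 1.3]
width: -0.1
```

Run:
```python
from cell import *
from h import *
import pickle
D={}
for n in ("wrist","side","scene"):
    d=get_image(n); cv2.imwrite(f"pics/b_{n}.png",d["color"][:,:,::-1]); D[n]=cam(d)
pickle.dump(D,open("b.pkl","wb"))
s=read_state();print(s['eef_pos'],s['tool_rot'],s['force'],s['width'])
print(proj(D['wrist'],s['eef_pos']))
```

```text
[ 569.41479962 -132.09775004  232.82817351] [-1.57006670e+00  2.12956075e-03  2.98363531e+00] [-0.73402345 -0.54170179  0.14323876] -0.1459024952544923
[319.6182775  314.93529983]
```

View pics/b_wrist.png

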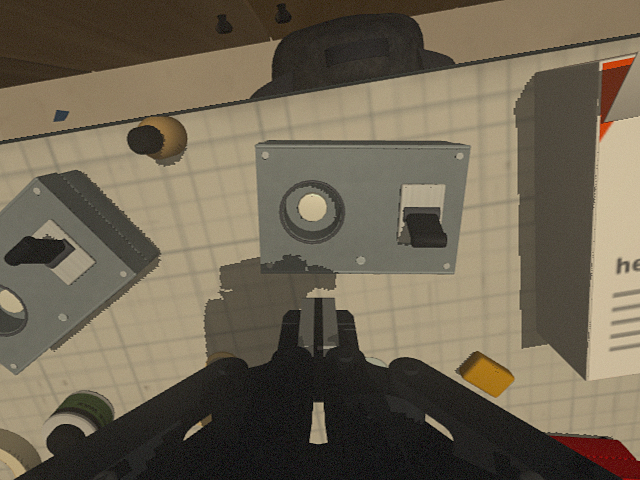

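Run:
```python
from h import *
import pickle
D=pickle.load(open("b.pkl","rb"));c=D['wrist'];im=cv2.imread("pics/b_wrist.png")
g=im[170:250,260:370]; m=(g.min(2)>170).astype(np.uint8)
n,l,st,ce=cv2.connectedComponentsWithStats(m)
for i in range(1,n):
  if st[i,4]>50: p=ce[i]+[260,170];print('cap',p,st[i],ray(c,*p,46))
# box top mask: grey-blue
hsv=cv2.cvtColor(im,cv2.COLOR_BGR2HSV)
print(hsv[160,300],hsv[250,380],hsv[144:150,360],hsv[320,390])
q=np.array([ray(c,*p,63)[:2] for p in((264,156),(459,156),(446,266))])
print('screws',q.round(1)); 
for p in((312,211),): print('rim',ray(c,*p,63))
k=np.array([ray(c,*p,63)[:2] for p in((256,146),(470,147),(455,273))]);print('corners',k.round(1),np.linalg.norm(k[0]-k[1]),np.linalg.norm(k[1]-k[2]))
y=k[0]-k[1];print('yaw',np.arctan2(-y[0],y[1]),'ctr',(k[0]+k[2])/2)
for p in((426,240),):print('levertip',ray(c,*p,95))
cv2.imwrite("pics/crop2.png",cv2.resize(im[130:290,245:485],(720,480),interpolation=cv2.INTER_CUBIC))
```

```text
[ 30  31 117] [ 28  36 112] [[ 25  40  83]
 [ 28  34 121]
 [ 26  34 148]
 [ 30  30 120]
 [ 33  22 103]
 [ 28  36 121]] [ 20  61 172]
screws [[ 621.5  -96.4]
 [ 597.2 -249.4]
 [ 504.1 -234.4]]
rim [ 571.16938904 -126.8422517    63.        ]
corners [[ 630.   -91.8]
 [ 602.9 -258.3]
 [ 496.2 -241.9]] 168.67813963436893 107.96264813992069
yaw -0.16160704589250946 ctr [ 563.11661855 -166.83642173]
levertip [ 542.95788373 -211.02621823   95.        ]
```

View pics/crop2.png

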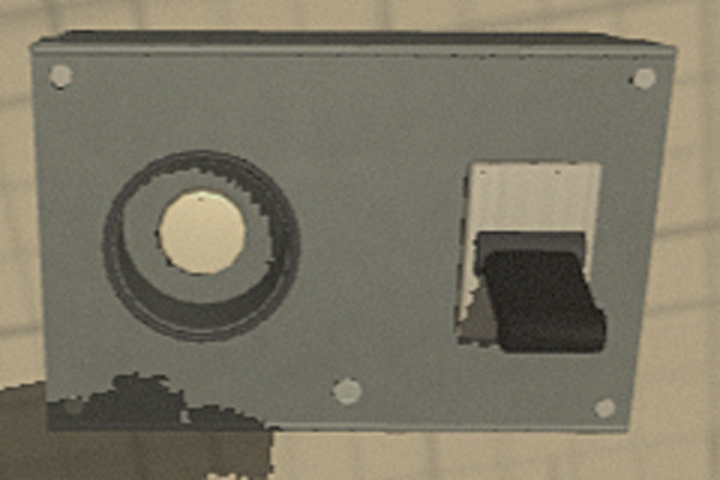

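View pics/b_side.png

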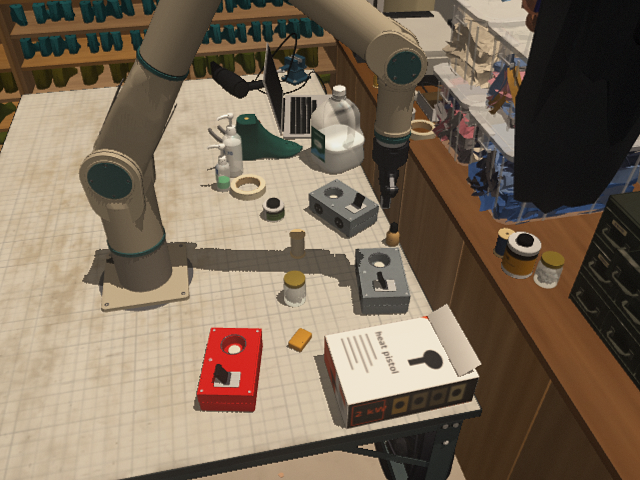

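servo_tool(increments=[{"dx": 0.12, "dy": 0.28, "dz": -2.5, "ax": 0, "ay": 0, "az": 0, "claw": 1}, {"dx": 0.12, "dy": 0.28, "dz": -5, "ax": 0, "ay": 0, "az": 0, "claw": 1}, {"dx": 0.12, "dy": 0.28, "dz": -7.5, "ax": 0, "ay": 0, "az": 0, "claw": 1}, {"dx": 0.12, "dy": 0.28, "dz": -10, "ax": 0, "ay": 0, "az": 0, "claw": 1}, {"dx": 0.12, "dy": 0.28, "dz": -12.5, "ax": 0, "ay": 0, "az": 0, "claw": 1}, {"dx": 0.12, "dy": 0.28, "dz": -14.5, "ax": 0, "ay": 0, "az": 0, "claw": 1}, {"dx": 0.12, "dy": 0.28, "dz": -15.5, "ax": 0, "ay": 0, "az": 0, "claw": 1}, {"dx": 0.12, "dy": 0.28, "dz": -15.5, "ax": 0, "ay": 0, "az": 0, "claw": 1}])

```text
clock: 2.97
eef_pos: [569.4, -128.6, 75.4]
tool_rot: [-1.571, -0.002, 2.984]
force: [0.5, -0.5, 0.0]
width: -0.2
```

Run:
```python
from cell import *
from h import *
D={}
I=[]
for n in ("wrist","side","scene"):
    d=get_image(n); im=d["color"][:,:,::-1].copy(); cv2.imwrite(f"pics/c_{n}.png",im)
    s=read_state(); p=proj(cam(d),s['eef_pos']); print(n,p,s['eef_pos'],s['force'])
    w=(100,75) if n=='wrist' else (50,37)
    x,y=int(p[0]),int(p[1]); I.append(cv2.resize(im[max(0,y-w[1]):y+w[1],x-w[0]:x+w[0]],(400,300),interpolation=cv2.INTER_CUBIC))
cv2.imwrite("pics/crop3.png",np.vstack([np.hstack(I[:2]),np.hstack([I[2],I[2]])]))
```

```text
wrist [316.51697495 314.15608229] [ 570.4295559  -128.64369992   76.72080234] [ 0.88387582 -0.01314761  1.47645379]
side [379.383878   255.83436734] [ 571.24862637 -128.60646663   77.55457858] [-0.1280324  -0.94187667 -0.09966288]
scene [403.88118703 229.56184684] [ 571.6693559  -128.57642253   78.00091995] [ 0.94662141 -0.59823338 -0.20444629]
```

View pics/crop3.png

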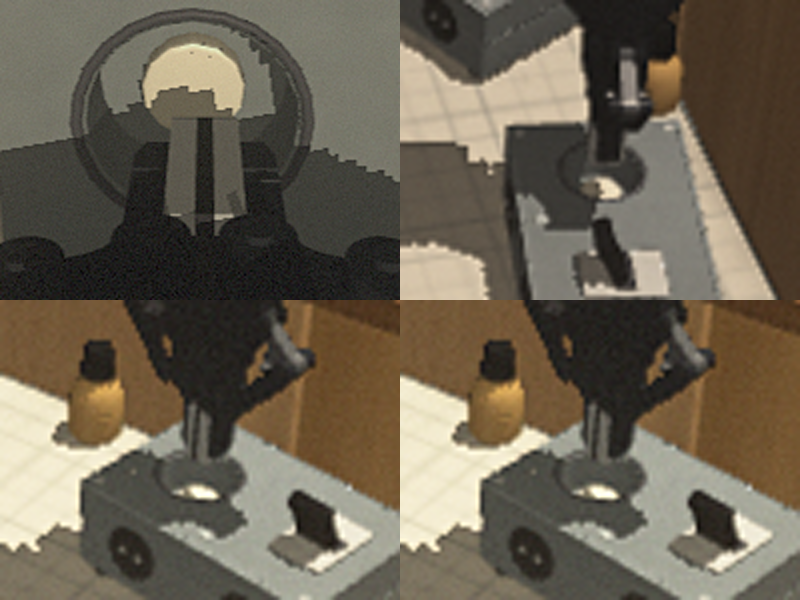

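servo_tool(increments=[{"dx": 0, "dy": 0, "dz": 0, "ax": 0, "ay": 0, "az": 0, "claw": 1}, {"dx": 0, "dy": 0, "dz": 0, "ax": 0, "ay": 0, "az": 0, "claw": 1}, {"dx": 0, "dy": 0, "dz": 0, "ax": 0, "ay": 0, "az": 0, "claw": 1}, {"dx": 0, "dy": 0, "dz": 0, "ax": 0, "ay": 0, "az": 0, "claw": 1}])

```text
clock: 3.45
eef_pos: [570.8, -128.1, 77.0]
tool_rot: [-1.571, 0.001, 2.985]
force: [0.2, -0.6, 0.7]
width: -0.0
```

Run:
```python
from cell import *
from h import *
import pickle
d=get_image("wrist"); im=d["color"][:,:,::-1].copy();c=cam(d);pickle.dump(c,open("d.pkl","wb"))
s=read_state(); print(s['eef_pos'],s['force'],proj(c,s['eef_pos']))
cv2.imwrite("pics/crop4.png",cv2.resize(im[220:370,210:410],(800,600),interpolation=cv2.INTER_CUBIC))
```

```text
[ 570.69474589 -127.99136903   76.75209164] [ 0.53912104  0.52267188 -0.26524364] [316.70634546 314.82536041]
```

View pics/crop4.png

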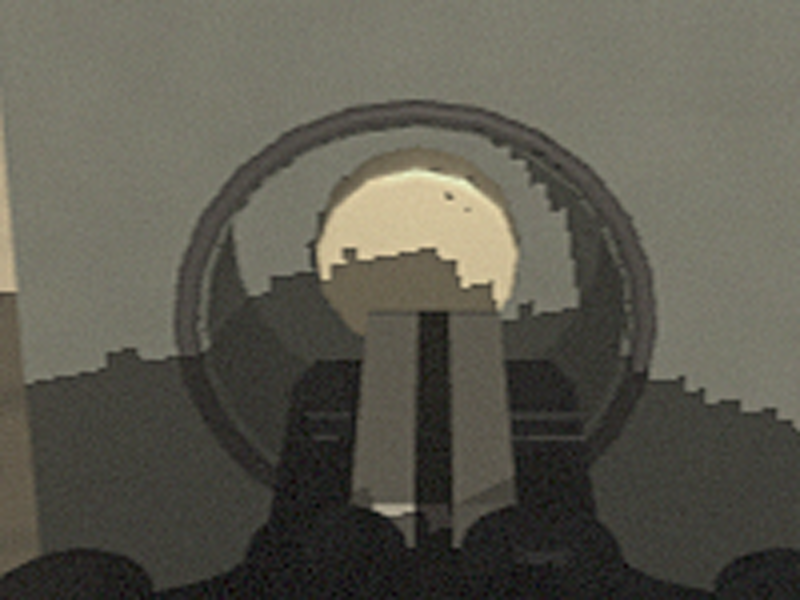

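Run:
```python
from h import *
import pickle
c=pickle.load(open("d.pkl","rb"))
f=lambda u,v,z:ray(c,210+u/4,220+v/4,z).round(1)
print('rim',f(415,318,63),'LR',f(175,315,63),f(655,320,63),'top',f(417,100,63),'inner',f(200,315,63),f(630,320,63))
print('cap LR',f(316,265,46),f(520,265,46),'top',f(420,166,46), 'fingers tip L/R',f(368,312,77),f(500,312,77))
```

```text
rim [ 571.  -126.6   63. ] LR [575.7 -99.8  63. ] [ 566.5 -153.5   63. ] top [ 596.8 -131.1   63. ] inner [ 575.2 -102.6   63. ] [ 566.9 -150.7   63. ]
cap LR [ 571.6 -114.1   46. ] [ 567.6 -139.2   46. ] top [ 582.6 -129.    46. ] fingers tip L/R [ 579.5 -123.2   77. ] [ 577.4 -136.7   77. ]
```

servo_tool(increments=[{"dx": 0.1, "dy": 0.13, "dz": -0.3, "ax": 0, "ay": 0, "az": 0, "claw": 1}, {"dx": 0.1, "dy": 0.13, "dz": -0.8, "ax": 0, "ay": 0, "az": 0, "claw": 1}, {"dx": 0.1, "dy": 0.13, "dz": -1.3, "ax": 0, "ay": 0, "az": 0, "claw": 1}, {"dx": 0.1, "dy": 0.13, "dz": -1.8, "ax": 0, "ay": 0, "az": 0, "claw": 1}, {"dx": 0.1, "dy": 0.13, "dz": -2.3, "ax": 0, "ay": 0, "az": 0, "claw": 1}, {"dx": 0.1, "dy": 0.13, "dz": -2.6, "ax": 0, "ay": 0, "az": 0, "claw": 1}, {"dx": 0.1, "dy": 0.13, "dz": -2.8, "ax": 0, "ay": 0, "az": 0, "claw": 1}, {"dx": 0.1, "dy": 0.13, "dz": -2.8, "ax": 0, "ay": 0, "az": 0, "claw": 1}])

```text
clock: 4.17
eef_pos: [571.1, -126.6, 47.7]
tool_rot: [-1.571, -0.001, 2.985]
force: [0.6, 0.7, -0.0]
width: 0.1
```

servo_tool(increments=[{"dx": 0, "dy": 0, "dz": -0.15, "ax": 0, "ay": 0, "az": 0, "claw": 1}, {"dx": 0, "dy": 0, "dz": -0.3, "ax": 0, "ay": 0, "az": 0, "claw": 1}, {"dx": 0, "dy": 0, "dz": -0.4, "ax": 0, "ay": 0, "az": 0, "claw": 1}, {"dx": 0, "dy": 0, "dz": -0.4, "ax": 0, "ay": 0, "az": 0, "claw": 1}, {"dx": 0, "dy": 0, "dz": -0.4, "ax": 0, "ay": 0, "az": 0, "claw": 1}])

```text
clock: 4.58
eef_pos: [571.7, -126.8, 44.6]
tool_rot: [-1.571, 0.001, 2.985]
force: [-0.6, -0.2, 2.3]
width: 0.2
```

servo_tool(increments=[{"dx": 0, "dy": 0, "dz": -0.15, "ax": 0, "ay": 0, "az": 0, "claw": 1}, {"dx": 0, "dy": 0, "dz": -0.3, "ax": 0, "ay": 0, "az": 0, "claw": 1}, {"dx": 0, "dy": 0, "dz": -0.4, "ax": 0, "ay": 0, "az": 0, "claw": 1}, {"dx": 0, "dy": 0, "dz": -0.5, "ax": 0, "ay": 0, "az": 0, "claw": 1}, {"dx": 0, "dy": 0, "dz": -0.5, "ax": 0, "ay": 0, "az": 0, "claw": 1}])

```text
clock: 5.0
eef_pos: [571.8, -126.8, 40.0]
tool_rot: [-1.571, 0.001, 2.985]
force: [-2.0, 0.2, 7.8]
width: 0.2
```

servo_tool(increments=[{"dx": 0, "dy": 0, "dz": -0.06, "ax": 0, "ay": 0, "az": 0, "claw": 1}, {"dx": 0, "dy": 0, "dz": -0.12, "ax": 0, "ay": 0, "az": 0, "claw": 1}, {"dx": 0, "dy": 0, "dz": -0.12, "ax": 0, "ay": 0, "az": 0, "claw": 1}, {"dx": 0, "dy": 0, "dz": -0.12, "ax": 0, "ay": 0, "az": 0, "claw": 1}])

```text
clock: 5.33
eef_pos: [571.8, -126.8, 39.9]
tool_rot: [-1.571, 0.001, 2.985]
force: [-3.8, 0.7, 17.6]
width: -0.2
```

servo_tool(increments=[{"dx": 0, "dy": 0, "dz": 0, "ax": 0, "ay": 0, "az": 0, "claw": 1}, {"dx": 0, "dy": 0, "dz": 0, "ax": 0, "ay": 0, "az": 0, "claw": 1}, {"dx": 0, "dy": 0, "dz": 0, "ax": 0, "ay": 0, "az": 0, "claw": 1}, {"dx": 0, "dy": 0, "dz": 0, "ax": 0, "ay": 0, "az": 0, "claw": 1}, {"dx": 0, "dy": 0, "dz": 0, "ax": 0, "ay": 0, "az": 0, "claw": 1}, {"dx": 0, "dy": 0, "dz": 0, "ax": 0, "ay": 0, "az": 0, "claw": 1}])

```text
clock: 5.83
eef_pos: [571.8, -126.8, 39.9]
tool_rot: [-1.571, 0.001, 2.985]
force: [-3.7, 0.5, 18.4]
width: -0.1
```

servo_tool(increments=[{"dx": 0, "dy": 0, "dz": 0, "ax": 0, "ay": 0, "az": 0, "claw": 1}, {"dx": 0, "dy": 0, "dz": 0, "ax": 0, "ay": 0, "az": 0, "claw": 1}, {"dx": 0, "dy": 0, "dz": 0, "ax": 0, "ay": 0, "az": 0, "claw": 1}, {"dx": 0, "dy": 0, "dz": 0, "ax": 0, "ay": 0, "az": 0, "claw": 1}, {"dx": 0, "dy": 0, "dz": 0, "ax": 0, "ay": 0, "az": 0, "claw": 1}, {"dx": 0, "dy": 0, "dz": 0, "ax": 0, "ay": 0, "az": 0, "claw": 1}, {"dx": 0, "dy": 0, "dz": 0, "ax": 0, "ay": 0, "az": 0, "claw": 1}, {"dx": 0, "dy": 0, "dz": 0, "ax": 0, "ay": 0, "az": 0, "claw": 1}])

```text
clock: 6.5
eef_pos: [571.8, -126.8, 39.9]
tool_rot: [-1.571, 0.001, 2.985]
force: [-3.5, 1.1, 16.6]
width: 0.1
```

servo_tool(increments=[{"dx": 0, "dy": 0, "dz": 0, "ax": 0, "ay": 0, "az": 0, "claw": 1}, {"dx": 0, "dy": 0, "dz": 0, "ax": 0, "ay": 0, "az": 0, "claw": 1}, {"dx": 0, "dy": 0, "dz": 0, "ax": 0, "ay": 0, "az": 0, "claw": 1}, {"dx": 0, "dy": 0, "dz": 0, "ax": 0, "ay": 0, "az": 0, "claw": 1}, {"dx": 0, "dy": 0, "dz": 0, "ax": 0, "ay": 0, "az": 0, "claw": 1}, {"dx": 0, "dy": 0, "dz": 0, "ax": 0, "ay": 0, "az": 0, "claw": 1}])

```text
clock: 7.0
eef_pos: [571.8, -126.8, 39.9]
tool_rot: [-1.571, 0.001, 2.985]
force: [-3.9, 0.8, 18.1]
width: -0.3
```

servo_tool(increments=[{"dx": 0, "dy": 0, "dz": 0.5, "ax": 0, "ay": 0, "az": 0, "claw": 1}, {"dx": 0, "dy": 0, "dz": 1, "ax": 0, "ay": 0, "az": 0, "claw": 1}, {"dx": 0, "dy": 0, "dz": 2, "ax": 0, "ay": 0, "az": 0, "claw": 1}, {"dx": 0, "dy": 0, "dz": 3.5, "ax": 0, "ay": 0, "az": 0, "claw": 1}, {"dx": 0, "dy": 0, "dz": 5.5, "ax": 0, "ay": 0, "az": 0, "claw": 1}, {"dx": 0, "dy": 0, "dz": 8, "ax": 0, "ay": 0, "az": 0, "claw": 1}, {"dx": 0, "dy": 0, "dz": 10.5, "ax": 0, "ay": 0, "az": 0, "claw": 1}, {"dx": 0, "dy": 0, "dz": 12.5, "ax": 0, "ay": 0, "az": 0, "claw": 1}])

```text
clock: 7.67
eef_pos: [571.5, -126.7, 164.9]
tool_rot: [-1.571, 0.001, 2.985]
force: [-0.2, -0.2, -0.4]
width: -0.0
```

servo_tool(increments=[{"dx": -3, "dy": 0, "dz": 1.5, "ax": 0, "ay": 0, "az": 0, "claw": 1}, {"dx": -6, "dy": 0, "dz": 1.5, "ax": 0, "ay": 0, "az": 0, "claw": 1}, {"dx": -8, "dy": 0, "dz": 1.5, "ax": 0, "ay": 0, "az": 0, "claw": 1}, {"dx": -8, "dy": 0, "dz": 1.5, "ax": 0, "ay": 0, "az": 0, "claw": 1}, {"dx": -8, "dy": 0, "dz": 1.5, "ax": 0, "ay": 0, "az": 0, "claw": 1}])

```text
clock: 8.08
eef_pos: [490.6, -126.9, 178.6]
tool_rot: [-1.571, -0.0, 2.985]
force: [0.3, -0.0, 0.4]
width: 0.3
```

Run:
```python
from cell import *
from h import *
import pickle
d=get_image("wrist"); im=d["color"][:,:,::-1].copy();c=cam(d);pickle.dump(c,open("e.pkl","wb"))
s=read_state(); print(s['eef_pos'],s['force'],proj(c,s['eef_pos']))
cv2.imwrite("pics/e.png",im)
```

```text
[ 491.94403871 -126.74748596  178.49255272] [-0.10320933 -0.41015018  0.04821862] [316.08082411 311.91299691]
```

View pics/e.png

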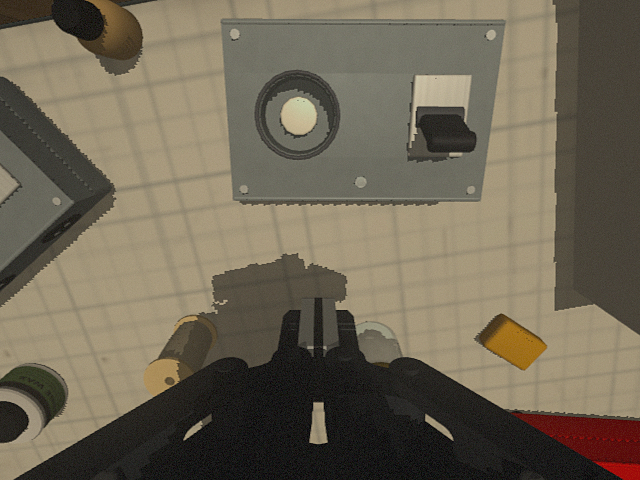

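Run:
```python
from h import *
import pickle
c=pickle.load(open("e.pkl","rb"))
k=np.array([ray(c,*p,63)[:2] for p in((222,20),(505,21),(480,200),(234,199))]);print(k.round(1))
cc=k.mean(0);y=(k[0]-k[1]+k[3]-k[2]);y/=np.linalg.norm(y);x=np.array([y[1],-y[0]])
print('ctr',cc,'yaw',np.arctan2(x[1],x[0]))
pv=cc-50*y;print('pivot',pv)
for a in(-60,-50,-35,-4,0,5):print(a,(pv+a*x).round(1))
print('tip',ray(c,451,141,92),'->',(ray(c,451,141,92)[:2]-pv)@np.c_[x,y])
print('bezel',[((ray(c,*p,67)[:2]-pv)@np.c_[x,y]).round(1) for p in((414,75),(471,76))])
print('jar',ray(C['scene'],359,284,74),ray(C['side'],295,279,74),'spool',ray(C['scene'],311,248,69))
```

```text
[[ 630.6  -91.8]
 [ 603.6 -258.4]
 [ 496.2 -241. ]
 [ 523.5  -74.4]]
ctr [ 563.49076285 -166.40891877] yaw -0.16163789399360365
pivot [ 555.44401455 -215.75716942]
-60 [ 496.2 -206.1]
-50 [ 506.1 -207.7]
-35 [ 520.9 -210.1]
-4 [ 551.5 -215.1]
0 [ 555.4 -215.8]
5 [ 560.4 -216.6]
tip [ 542.36702869 -213.86481246   92.        ] -> [-13.21107393  -0.23685416]
bezel [array([24.2, 18.4]), array([ 23.7, -16.5])]
jar [ 352.04296161 -156.03347282   74.        ] [ 355.6019354  -162.08019262   74.        ] spool [392.80387905   7.34506882  69.        ]
```

servo_tool(increments=[{"dx": 0.2, "dy": -3, "dz": -0.5, "ax": 0, "ay": 0, "az": 0, "claw": 1}, {"dx": 0.3, "dy": -6, "dz": -2.5, "ax": 0, "ay": 0, "az": 0, "claw": 1}, {"dx": 0.4, "dy": -8, "dz": -5, "ax": 0, "ay": 0, "az": 0, "claw": 1}, {"dx": 0.4, "dy": -8, "dz": -7.5, "ax": 0, "ay": 0, "az": 0, "claw": 1}, {"dx": 0.4, "dy": -8, "dz": -9.6, "ax": 0, "ay": 0, "az": 0, "claw": 1}, {"dx": 0.4, "dy": -8, "dz": -9.6, "ax": 0, "ay": 0, "az": 0, "claw": 1}, {"dx": 0.4, "dy": -8, "dz": -9.6, "ax": 0, "ay": 0, "az": 0, "claw": 1}])

```text
clock: 8.72
eef_pos: [495.7, -206.3, 81.2]
tool_rot: [-1.572, -0.002, 2.986]
force: [0.4, 0.5, -0.4]
width: -0.3
```

Run:
```python
from cell import *
from h import *
import pickle
d=get_image("wrist"); im=d["color"][:,:,::-1].copy();c=cam(d)
s=read_state(); print(s['eef_pos'],s['force'],proj(c,s['eef_pos']))
cv2.imwrite("pics/f.png",im)
```

```text
[ 496.5340792  -206.45968272   82.28862143] [0.22488136 0.1668538  0.31398373] [316.9630276  314.30644228]
```

View pics/f.png

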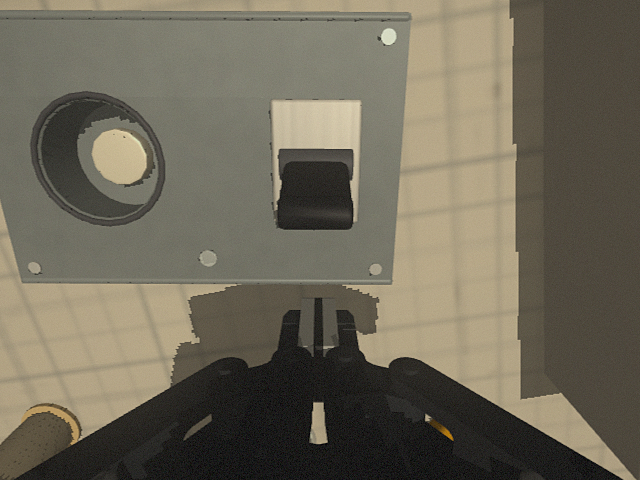

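servo_tool(increments=[{"dx": 1, "dy": -0.16, "dz": 0, "ax": 0, "ay": 0, "az": 0, "claw": 1}, {"dx": 2, "dy": -0.32, "dz": 0, "ax": 0, "ay": 0, "az": 0, "claw": 1}, {"dx": 2.5, "dy": -0.4, "dz": 0, "ax": 0, "ay": 0, "az": 0, "claw": 1}, {"dx": 3, "dy": -0.48, "dz": 0, "ax": 0, "ay": 0, "az": 0, "claw": 1}, {"dx": 3.4, "dy": -0.55, "dz": 0, "ax": 0, "ay": 0, "az": 0, "claw": 1}, {"dx": 3.7, "dy": -0.6, "dz": 0, "ax": 0, "ay": 0, "az": 0, "claw": 1}, {"dx": 4, "dy": -0.65, "dz": 0, "ax": 0, "ay": 0, "az": 0, "claw": 1}])

```text
clock: 9.35
eef_pos: [534.7, -213.1, 82.3]
tool_rot: [-1.571, -0.002, 2.985]
force: [-3.3, 0.8, 2.0]
width: 0.1
```

servo_tool(increments=[{"dx": 0.2, "dy": -0.03, "dz": 0, "ax": 0, "ay": 0, "az": 0, "claw": 1}, {"dx": 0.4, "dy": -0.06, "dz": 0, "ax": 0, "ay": 0, "az": 0, "claw": 1}, {"dx": 0.6, "dy": -0.1, "dz": 0, "ax": 0, "ay": 0, "az": 0, "claw": 1}, {"dx": 0.8, "dy": -0.13, "dz": 0, "ax": 0, "ay": 0, "az": 0, "claw": 1}, {"dx": 0.8, "dy": -0.13, "dz": 0, "ax": 0, "ay": 0, "az": 0, "claw": 1}, {"dx": 0.8, "dy": -0.13, "dz": 0, "ax": 0, "ay": 0, "az": 0, "claw": 1}])

```text
clock: 9.85
eef_pos: [544.2, -214.6, 82.1]
tool_rot: [-1.571, 0.001, 2.985]
force: [-0.1, -0.3, -0.3]
width: 0.2
```

servo_tool(increments=[{"dx": 0.15, "dy": -0.02, "dz": 0, "ax": 0, "ay": 0, "az": 0, "claw": 1}, {"dx": 0.3, "dy": -0.05, "dz": 0, "ax": 0, "ay": 0, "az": 0, "claw": 1}, {"dx": 0.4, "dy": -0.06, "dz": 0, "ax": 0, "ay": 0, "az": 0, "claw": 1}])

```text
clock: 10.1
eef_pos: [547.1, -215.1, 82.1]
tool_rot: [-1.571, -0.001, 2.985]
force: [-2.6, 0.1, 1.3]
width: 0.3
```

Run:
```python
from cell import *
from h import *
I=[]
for n in ("wrist","side","scene"):
    d=get_image(n); im=d["color"][:,:,::-1].copy()
    s=read_state(); p=proj(cam(d),s['eef_pos']); print(n,p,s['eef_pos'],s['force'])
    w=(100,75) if n=='wrist' else (50,37)
    x,y=int(p[0]),int(p[1]); I.append(cv2.resize(im[max(0,y-w[1]):y+w[1],x-w[0]:x+w[0]],(400,300),interpolation=cv2.INTER_CUBIC))
cv2.imwrite("pics/g.png",np.vstack([np.hstack(I[:2]),np.hstack([I[2],I[2]])]))
```

```text
wrist [316.88501752 314.08091763] [ 547.43052477 -215.18091363   82.0603939 ] [-1.84367384 -0.26861259  0.47530673]
side [380.51408974 280.34431993] [ 547.43040971 -215.15874287   82.04746404] [-2.42302301  0.37772116  0.46823548]
scene [431.48217481 246.45341352] [ 547.43614389 -215.16767935   82.06614352] [-1.84494835 -0.61318213  1.34874561]
```

View pics/g.png

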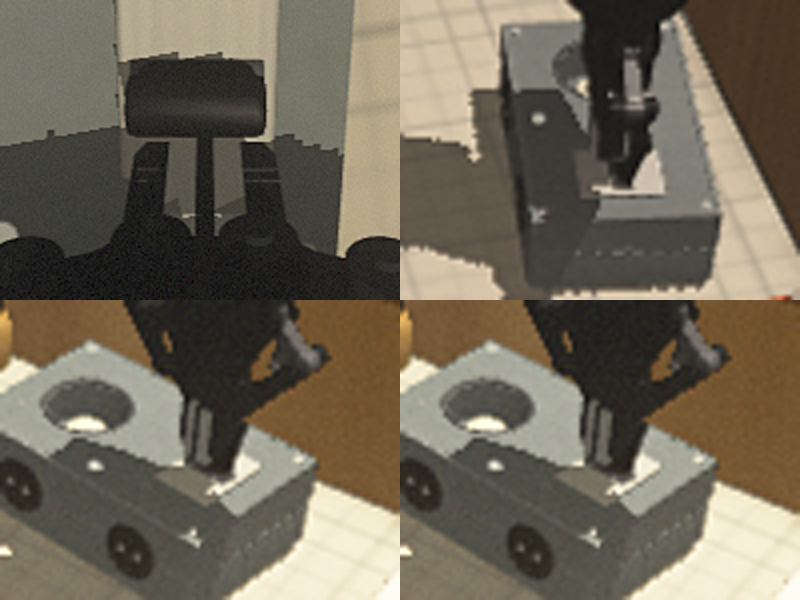

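servo_tool(increments=[{"dx": 0.15, "dy": -0.02, "dz": 0, "ax": 0, "ay": 0, "az": 0, "claw": 1}, {"dx": 0.3, "dy": -0.05, "dz": 0, "ax": 0, "ay": 0, "az": 0, "claw": 1}, {"dx": 0.3, "dy": -0.05, "dz": 0, "ax": 0, "ay": 0, "az": 0, "claw": 1}])

```text
clock: 10.5
eef_pos: [550.4, -215.6, 81.8]
tool_rot: [-1.571, -0.001, 2.985]
force: [-2.3, -0.0, -0.8]
width: 0.1
```

servo_tool(increments=[{"dx": 0.1, "dy": -0.02, "dz": 0, "ax": 0, "ay": 0, "az": 0, "claw": 1}, {"dx": 0.2, "dy": -0.03, "dz": 0, "ax": 0, "ay": 0, "az": 0, "claw": 1}, {"dx": 0.2, "dy": -0.03, "dz": 0, "ax": 0, "ay": 0, "az": 0, "claw": 1}])

```text
clock: 10.75
eef_pos: [552.6, -215.8, 82.0]
tool_rot: [-1.571, 0.0, 2.985]
force: [-2.9, 0.1, 0.6]
width: -0.0
```

servo_tool(increments=[{"dx": 0.1, "dy": -0.02, "dz": 0, "ax": 0, "ay": 0, "az": 0, "claw": 1}, {"dx": 0.15, "dy": -0.02, "dz": 0, "ax": 0, "ay": 0, "az": 0, "claw": 1}, {"dx": 0.15, "dy": -0.02, "dz": 0, "ax": 0, "ay": 0, "az": 0, "claw": 1}])

```text
clock: 11.0
eef_pos: [553.1, -215.9, 82.0]
tool_rot: [-1.571, -0.002, 2.985]
force: [-5.2, 1.3, 1.1]
width: 0.3
```

servo_tool(increments=[{"dx": 0.1, "dy": -0.02, "dz": 0, "ax": 0, "ay": 0, "az": 0, "claw": 1}, {"dx": 0.1, "dy": -0.02, "dz": 0, "ax": 0, "ay": 0, "az": 0, "claw": 1}, {"dx": 0.1, "dy": -0.02, "dz": 0, "ax": 0, "ay": 0, "az": 0, "claw": 1}])

```text
clock: 11.25
eef_pos: [553.3, -216.0, 81.9]
tool_rot: [-1.571, -0.003, 2.985]
force: [-5.4, 1.4, 2.3]
width: -0.4
```

servo_tool(increments=[{"dx": 0.1, "dy": -0.02, "dz": 0, "ax": 0, "ay": 0, "az": 0, "claw": 1}, {"dx": 0.1, "dy": -0.02, "dz": 0, "ax": 0, "ay": 0, "az": 0, "claw": 1}, {"dx": 0.1, "dy": -0.02, "dz": 0, "ax": 0, "ay": 0, "az": 0, "claw": 1}])

```text
clock: 11.5
eef_pos: [553.4, -216.0, 81.9]
tool_rot: [-1.571, -0.005, 2.985]
force: [-7.8, 0.4, 3.8]
width: -0.5
```

Firm stop. Back off and check.

servo_tool(increments=[{"dx": -0.5, "dy": 0.08, "dz": 0, "ax": 0, "ay": 0, "az": 0, "claw": 1}, {"dx": -1.5, "dy": 0.24, "dz": 0, "ax": 0, "ay": 0, "az": 0, "claw": 1}, {"dx": -3.5, "dy": 0.56, "dz": 0, "ax": 0, "ay": 0, "az": 0, "claw": 1}, {"dx": -5.5, "dy": 0.9, "dz": 1, "ax": 0, "ay": 0, "az": 0, "claw": 1}, {"dx": -6.5, "dy": 1, "dz": 4, "ax": 0, "ay": 0, "az": 0, "claw": 1}, {"dx": -6.5, "dy": 1, "dz": 8, "ax": 0, "ay": 0, "az": 0, "claw": 1}, {"dx": -6.5, "dy": 3, "dz": 11, "ax": 0, "ay": 0, "az": 0, "claw": 1}, {"dx": -6.5, "dy": 5, "dz": 13, "ax": 0, "ay": 0, "az": 0, "claw": 1}])

```text
clock: 12.17
eef_pos: [494.3, -167.9, 216.1]
tool_rot: [-1.57, 0.01, 2.983]
force: [0.9, 0.8, -0.4]
width: -0.0
```

Run:
```python
from cell import *
from h import *
import pickle
I=[]
for n in ("wrist","side","scene"):
    d=get_image(n); im=d["color"][:,:,::-1].copy();cv2.imwrite(f"pics/h_{n}.png",im)
    if n=='wrist':
        pickle.dump(cam(d),open("h.pkl","wb")); I.append(cv2.resize(im,(400,300)))
    else:
        x,y=(337,240) if n=='side' else (365,215); I.append(cv2.resize(im[y:y+75,x:x+100],(400,300),interpolation=cv2.INTER_CUBIC))
        if n=='side': I.append(cv2.resize(im,(400,300)))
cv2.imwrite("pics/h.png",np.vstack([np.hstack(I[:2]),np.hstack(I[2:])]))
s=read_state();print(s['clock'],s['eef_pos'],s['force'])
```

```text
12.3167 [ 494.3776131  -165.33705485  214.70096287] [-0.62014878 -0.54261783 -0.64271784]
```

View pics/h.png

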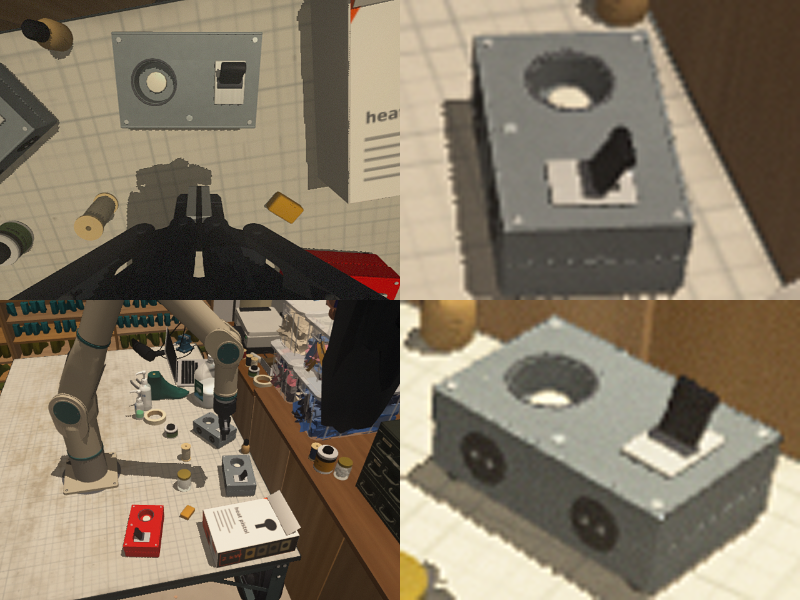

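View pics/h_wrist.png

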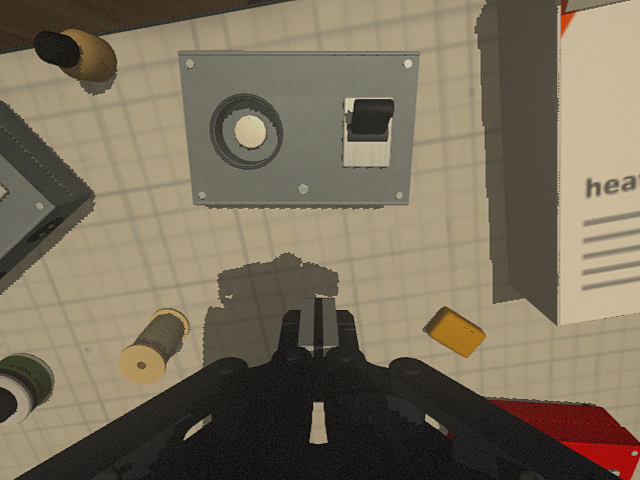

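Run:
```python
from cell import *
from h import *
for n in('scene','side'):
    a=cv2.imread(f"pics/b_{n}.png");h=cv2.imread(f"pics/h_{n}.png")
    x,y=(365,215) if n=='scene' else (337,240)
    # sub-pixel shift of box's right (unshadowed, non-lever) lower part
    s={'scene':(slice(240,290),slice(372,425)),'side':(slice(285,316),slice(350,415))}[n]
    print(n,cv2.phaseCorrelate(np.float32(cv2.cvtColor(a,6)[s]),np.float32(cv2.cvtColor(h,6)[s])))
c=__import__('pickle').load(open("h.pkl","rb"))
k=np.array([ray(c,*p,63)[:2] for p in((179,53),(420,53),(406,205),(194,205))]);print(k.round(1),k.mean(0))
print(finish_job())
```

```text
scene ((0.2974656799972628, 0.07361777113026591), 0.4650644576108014)
side ((0.18702941611847734, -0.2618822422296603), 0.6810217888818847)
[[ 629.9  -91.8]
 [ 603.  -258.9]
 [ 495.7 -239.4]
 [ 522.5  -74.1]] [ 562.76283235 -166.05580566]
the job is handed in; nothing more can be done
None
```

I handed the job in at about 12.3 s of the 42 s allowed, and my last checks all agreed. The tripped box was the right-hand grey one; the other grey box's lever already leaned back, and I left the red look-alike alone.

- **Reset key:** I pressed it with shut fingertips to a firm stop at a tip height of 39.9 mm, with about 18 N on the fingers. I held it there for about 1.7 to 2 s, then let it up. A later picture shows the key standing in its well.
- **Lever:** I pushed it toward the back until it hit its stop. The fingers stopped advancing while the force rose from about 3 to 8 N. Both fixed cameras then showed it leaning back, with its tip within about 4 pixels of where the on position should appear.
- **Box position:** the tripped box moved less than about 1 mm, which is within measurement noise.
- **Everything else:** nothing else was touched, going by the moves and the pictures. I did not measure the other objects one by one. The arm stood clear of everything when I handed in.

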